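# Close the tile case over the finished flower tile

### The job

The fired flower tile must be kept free of dust until it is glazed. Gently lower the hinged lid of the wooden case that holds the oval flower tile until it is fully shut, without slamming it, and leave the other case (with the two clay stamps) standing open.

Things in the scene. Friction and masses are not known exactly. Their poses are not given: they have to be found in the camera images.
- tile_case: Fixed wooden case, lid open, holding the pinkish-brown oval fired tile with flower relief (92 x 114 x 10 mm, lying inside). 160 mm along own x, 150 mm along own y, 55 mm high. Origin: centre of its underside, on the bench; z up. Hinge line along own y at own x = +80 mm, 55.5 mm above the bench, on a side more or less facing the robot; the lid's free edge comes down on the rim at own x = -80 mm.
- tile_lid (a joint): Its lid's hinge angle, rad: 0 = shut flat on the rim, 1.57 = upright; starts at 0.95 to 1.45. Flat wooden panel, 160 mm from hinge to free edge, 150 mm wide, 10 mm thick, 0.2 kg, no handle; shut, its outer face is 65.5 mm above the bench. Stiff hinge: it stays where left; a few N on the outer face near the free edge move it, so shut fingertips can push it closed.
- spare_case: The other case, alike in size, wood, lid and axes, also fixed and open, but with two small round clay stamps (teal and dark blue, 40 mm tall) inside. To be left open.
- spare_lid (a joint): Hinge angle of the other case's lid, in rad, same meaning: 0 = shut; starts at 0.95 to 1.45 and must stay open.

How it is judged:
By the outcome, as a careful person would: the job done as asked, in the order asked, and still so for the second after the job is handed in, with the robot touching nothing.
It also fails if it takes over 32 s, if anything falls off the work surface, if the arm or the gripper's body presses on something with over 40 N, if the wrist force passes 120 N, or if a joint passes its speed limit or range.

### The arm

A 6-joint arm with a two-finger parallel gripper is mounted at the origin on the work surface. World frame = base frame: x ahead of the robot, y to its left, z up, the work surface at z = 0. Lengths are in m, angles in rad, forces in N, time in s.
With the tool pointing down it reaches from about 0.3 to 0.775 m from the base axis. Payload 14.6 kg.
Tool frame: the origin (TCP) lies at the very end of the fingers, on their centre line; the grasp point (between the pads) lies 19 mm behind it; z points along the fingers, y is the direction in which the jaws open and shut (so a half turn about z gives the same grasp; the last joint's range is limited). The gripper opens to 94 mm and grips with 3 to 60 N. Pads are 16 mm wide; open, the fingers measure 119 mm over their backs; the gripper's body (75 mm by 177 mm) begins 78 mm behind the grasp point.
Start: joints at [-1.33, 0.3, 1.521, -0, 1.321, -0.067], TCP at [0.167, -0.524, 0.185] pointing down, gripper open.
Joint ranges: [-3.03, 3.03], [-0.79, 2.21], [0.23, 2.52], [-1.04, 4.18], [0, 3.07], [-2.55, 2.55]. Speed limits (rad/s): [2.22, 2.22, 2.57, 3.14, 3.14, 3.14].

### API

Orientations are given as [roll, pitch, yaw] about the fixed x, y, z axes, in that order (R = Rz(yaw) Ry(pitch) Rx(roll)).
In Python, from station import ctrl, eyes gives the robot as it stands.
- The arm moves only by the tool jog_arm, never from a script. Its argument "moves" is a list of rows, each a list of 3 entries, a list of its own where there are three numbers: the shift along the world's x, y, z in mm, then the turn, a rotation vector about the world's x, y, z in units of 5 degrees (1.0 is 5 degrees), then the finger opening in mm, from 0 to 94. In form: [[[tx, ty, tz], [wx, wy, wz], jaw], ...]. A call has 1 to 5 rows; each row is the pose to reach, as a shift and turn from the pose commanded when the call began; what a row does not reach only later rows make up. A row lasts 1/12 s, in which the tool goes at most 41.7 mm and 7.16 degrees, less where a joint would pass 70% of its speed; a pose out of reach is approached as far as the arm can. A call with a gripper value outside its range is refused whole. The fingers move at their own pace and stop on an object; "squeeze" is the grip in N (left out, the last holds). Time passes only in rows, so rows that repeat a pose let the fingers close. It gives the time, the measured TCP pose, the force and the opening at its end, in the units of the state.
- ctrl.get_obs(): the state, without advancing time (a new reading comes with each control period).
- eyes.camera(name): name is "scene" or "side" or "wrist"; returns a dict with "frame" (400x640x3 uint8, red, green, blue), "vertical_fov" (degrees; the focal length in pixels is half the picture's height over the tangent of half this angle, whatever the lens; pixels are square), "cx", "cy" (the principal point, pixels), "eye" and "attitude" of the camera in the world; the wrist camera has in their place "hand_eye" (4x4, takes a point from camera to tool coordinates, whose origin is the TCP and whose axes are the flange's). Camera axes: x right, y down, z forward; pixel columns grow to the right and rows downward; lengths in m; the calibration is good to about 2 mm. The wrist camera is an equidistant fisheye: a pixel r from the principal point sees the ray r / f radians off the axis. A picture is of the moment at which its call begins: read the wrist's pose just before it. There is no depth.
- ctrl.hand_in(): hands the job in, once; it reports no verdict.
The state is a dict: "time_s": time; "qpos": joint angles; "joint_vel": joint speeds; "tau": joint torques, N m; "ee_pos": TCP position; "eef_rot": TCP orientation; "force": force on the tool from outside, world axes, zero at the start; "moment": the same for the moment, N m; "grip_width": finger opening in m.
Only numpy, scipy, OpenCV 4.12 (cv2) and the standard library are available. Lean on these libraries where they do the work, as an engineer would, in place of code of your own. Each camera call takes 0.05 s, during which the arm holds its last target.

## Working session

There is one attempt and no reset: what is moved stays moved. The work goes in short steps, Python scripts to look and compute and a tool call to move; the robot and the scene stay as the last step left them, time stands still between calls to the robot, and variables do not carry over. Pictures are saved under pics/ and viewed, and the job is handed in when it is done.

Besides the shell and the picture viewer there is one more tool, called after ">>>" as name([rows], argument=value, ...), one row to a line, values as JSON. jog_arm: Moves the arm, as the interface text tells. Its arguments: {"type":"object","properties":{"moves":{"type":"array","items":{"type":"array"}},"squeeze":{"type":"number"}},"required":["moves"]}

```bash
mkdir -p pics
python3 - <<'E'
from station import ctrl, eyes
import cv2,pickle
print(ctrl.get_obs())
for n in ["scene","side"]:
    c=eyes.camera(n); cv2.imwrite(f"pics/{n}0.png",c["frame"][:,:,::-1]); pickle.dump(c,open(f"{n}0.pkl","wb"))
    print({k:v for k,v in c.items() if k!="frame"})
E
```

```text
{'time_s': 0.0, 'qpos': array([-1.32961207e+00,  3.00471132e-01,  1.52159069e+00,  2.18475569e-05,
        1.32070916e+00, -6.65983558e-02]), 'joint_vel': array([ 0.0006573 ,  0.00154028, -0.00109451,  0.00058673,  0.00020505,
        0.0007646 ]), 'tau': array([ 3.29821614e-04, -5.31805229e+01, -3.52730477e+01,  7.07738986e-02,
        2.43594573e-02, -9.89643763e-05]), 'ee_pos': array([ 0.16655426, -0.52386801,  0.18488227]), 'eef_rot': array([-3.14041835e+00, -9.95309550e-05,  3.07777139e-01]), 'force': array([ 1.09215209, -1.23737412, -0.10214773]), 'moment': array([-0.00402878,  0.01537415,  0.01862945]), 'grip_width': 0.09411974696211088}
{'vertical_fov': 47.68001715145314, 'cx': 320.5446206247237, 'cy': 194.7226403940335, 'eye': array([0.95700119, 0.40998269, 1.00945186]), 'attitude': array([-2.56132047,  0.01715595,  2.3042644 ])}
{'vertical_fov': 47.71463817490516, 'cx': 318.66006535618357, 'cy': 203.70893028224958, 'eye': array([ 0.84727229, -0.16649868,  1.16322604]), 'attitude': array([-2.81825056e+00, -1.98463357e-03,  1.13284431e+00])}
```

View pics/scene0.png

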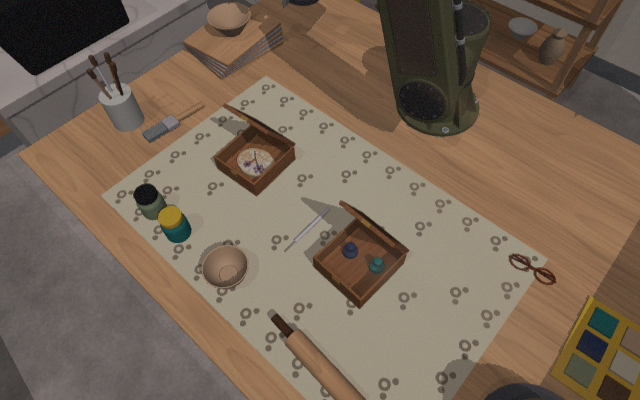

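View pics/side0.png

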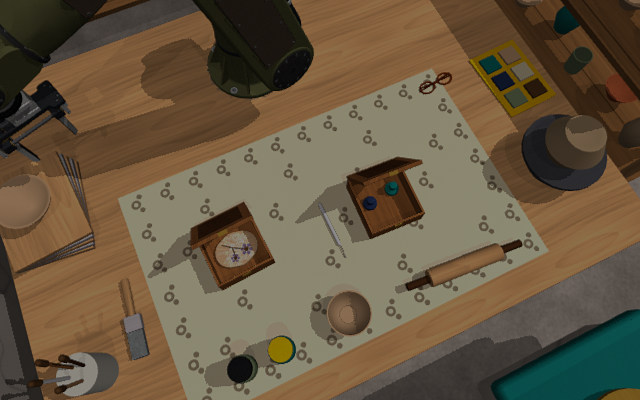

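The scene shows the tile case at about (255,158) and the spare at (360,262). In the side view they are at (232,245) and (385,197). I'll zoom in on the tile case.

Run:
```python
import cv2,numpy as np
a=cv2.imread("pics/scene0.png")[90:210,195:315]; b=cv2.imread("pics/side0.png")[190:310,170:290]
f=lambda i:cv2.resize(i,None,fx=5,fy=5,interpolation=cv2.INTER_CUBIC)
cv2.imwrite("pics/z1.png",cv2.convertScaleAbs(f(a),alpha=1.5)); cv2.imwrite("pics/z2.png",cv2.convertScaleAbs(f(b),alpha=1.5))
```

```text
(no output)
```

View pics/z1.png

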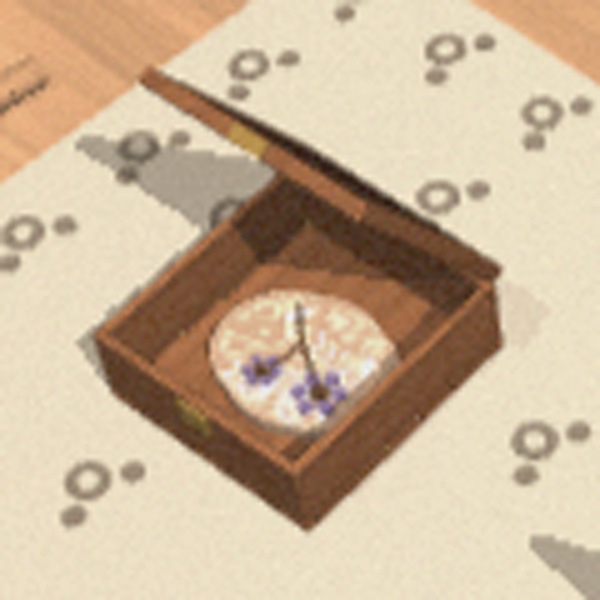

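View pics/z2.png

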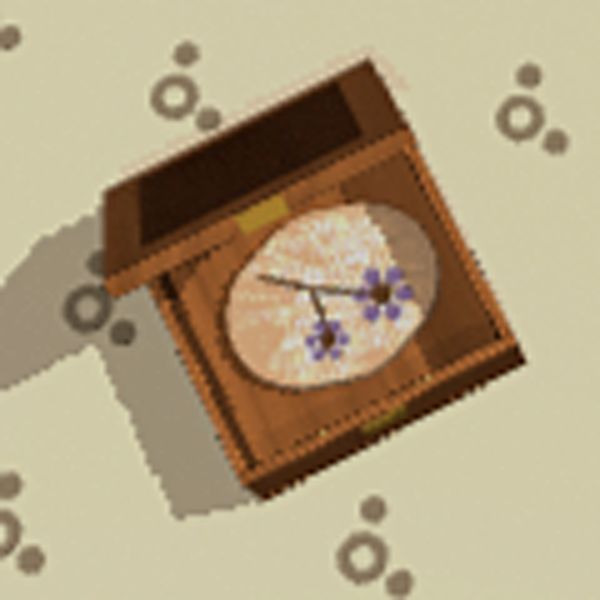

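```bash
cat > h.py <<'E'
import numpy as np
from scipy.spatial.transform import Rotation as R
def proj(c,P):
    f=200/np.tan(np.radians(c["vertical_fov"])/2); M=R.from_euler('xyz',c["attitude"]).as_matrix()
    p=(np.atleast_2d(P)-c["eye"])@M
    return np.c_[f*p[:,0]/p[:,2]+c["cx"],f*p[:,1]/p[:,2]+c["cy"]]
def model(p,names=None):
    x,y,yaw,th=p
    # local points
    L=lambda s,t:[.08-s*np.cos(th)+t*np.sin(th),.0555+s*np.sin(th)+t*np.cos(th)]
    def lid(s,t,yy): a,b=L(s,t); return [a,yy,b]
    pts=dict(r0=[-.08,-.075,.055],r1=[-.08,.075,.055],h0=[.08,-.075,.055],h1=[.08,.075,.055],b0=[-.08,-.075,0],b1=[-.08,.075,0],c0=[.08,-.075,0],c1=[.08,.075,0],
      fi0=lid(.16,0,-.075),fi1=lid(.16,0,.075),fo0=lid(.16,.01,-.075),fo1=lid(.16,.01,.075),
      ho0=lid(0,.01,-.075),ho1=lid(0,.01,.075))
    Rz=np.array([[np.cos(yaw),-np.sin(yaw),0],[np.sin(yaw),np.cos(yaw),0],[0,0,1]])
    return {k:Rz@np.array(v)+[x,y,0] for k,v in pts.items()}
E
cat > fit.py <<'E'
from h import *; import pickle,cv2
from scipy.optimize import least_squares
C={n:pickle.load(open(n+"0.pkl","rb")) for n in("scene","side")}
z=lambda u,v,o:(u/5-.4+o[0],v/5-.4+o[1])
A=(195,90);B=(170,190)
obs=[("scene",k,z(*q,A)) for k,q in dict(ra=(98,343),rb=(295,470),bb=(308,530)).items()]+[("side",k,z(*q,B)) for k,q in dict(ra=(524,350),rb=(248,485)).items()]
# scene: left corner(ra) is away from robot? side-right corner match tested both ways
def names(k,m): return k[0]+m[k[1]]
best=None
for ms in ({'a':'0','b':'1'},{'a':'1','b':'0'}):
  for md in ({'a':'0','b':'1'},{'a':'1','b':'0'}):
    def res(p):
        m=model([*p,1.2]); o=[]
        for n,k,q in obs: o+=list(proj(C[n],m[names(k,ms if n=="scene" else md)])[0]-q)
        return o
    for y0 in np.arange(-3,3,.7):
        r=least_squares(res,[.5,-.2,y0])
        if best is None or r.cost<best[0]: best=(r.cost,r.x,ms,md,r.fun)
print(best)
for th in (.95,1.05,1.15,1.25,1.35,1.45):
    m=model([*best[1],th]); print(th)
    for n,o in(("scene",A),("side",B)):
        print(n,{k:((proj(C[n],m[k])[0]-o+.4)*5).round().astype(int).tolist() for k in("fi0","fi1","fo0","fo1","ho0","ho1")})
E
python3 fit.py
```

```text
(np.float64(5.231389643151332), array([ 0.67851844, -0.23926588,  0.05456839]), {'a': '0', 'b': '1'}, {'a': '1', 'b': '0'}, array([-0.8616013 , -1.46359944,  0.32488248,  1.67734209,  0.61757698,
        1.34463006, -0.60344782, -1.14668765, -0.66012164,  0.59585259]))
0.95
scene {'fi0': [-68, 253], 'fi1': [154, 411], 'fo0': [-84, 256], 'fo1': [139, 415], 'ho0': [-152, 536], 'ho1': [53, 698]}
side {'fi0': [246, 584], 'fi1': [562, 417], 'fo0': [251, 600], 'fo1': [569, 432], 'ho0': [391, 808], 'ho1': [678, 650]}
1.05
scene {'fi0': [-94, 259], 'fi1': [129, 419], 'fo0': [-112, 263], 'fo1': [112, 425], 'ho0': [-152, 537], 'ho1': [53, 700]}
side {'fi0': [254, 611], 'fi1': [575, 441], 'fo0': [261, 629], 'fo1': [583, 458], 'ho0': [392, 809], 'ho1': [678, 652]}
1.15
scene {'fi0': [-122, 267], 'fi1': [102, 430], 'fo0': [-140, 274], 'fo1': [85, 437], 'ho0': [-152, 539], 'ho1': [52, 701]}
side {'fi0': [265, 641], 'fi1': [589, 468], 'fo0': [272, 660], 'fo1': [598, 486], 'ho0': [393, 810], 'ho1': [679, 653]}
1.25
scene {'fi0': [-151, 279], 'fi1': [75, 444], 'fo0': [-169, 287], 'fo1': [57, 453], 'ho0': [-152, 540], 'ho1': [52, 703]}
side {'fi0': [277, 672], 'fi1': [604, 498], 'fo0': [286, 693], 'fo1': [614, 517], 'ho0': [393, 811], 'ho1': [679, 654]}
1.35
scene {'fi0': [-180, 294], 'fi1': [46, 461], 'fo0': [-198, 304], 'fo1': [29, 473], 'ho0': [-152, 542], 'ho1': [52, 704]}
side {'fi0': [291, 706], 'fi1': [620, 529], 'fo0': [300, 728], 'fo1': [631, 550], 'ho0': [394, 811], 'ho1': [680, 654]}
1.45
scene {'fi0': [-209, 311], 'fi1': [18, 481], 'fo0': [-227, 323], 'fo1': [0, 494], 'ho0': [-152, 543], 'ho1': [53, 705]}
side {'fi0': [306, 742], 'fi1': [637, 563], 'fo0': [316, 764], 'fo1': [648, 584], 'ho0': [394, 812], 'ho1': [680, 655]}
```

```bash
cat > fit.py <<'E'
from h import *; import pickle,cv2
from scipy.optimize import least_squares
C={n:pickle.load(open(n+"0.pkl","rb")) for n in("scene","side")}
z=lambda u,v,o:(u/5-.4+o[0],v/5-.4+o[1])
A=(195,90);B=(170,190)
obs=[("scene",k,z(*q,A)) for k,q in dict(r1=(98,340),r0=(295,468),b0=(308,530),h0=(495,288),c0=(500,348)).items()]+[("side",k,z(*q,B)) for k,q in dict(r0=(524,350),r1=(248,483),h0=(410,135)).items()]
def res(p):
    m=model([*p,1.2]); return np.concatenate([proj(C[n],m[k])[0]-q for n,k,q in obs])
best=min((least_squares(res,[.4,.2,y0]) for y0 in np.arange(-3,3.1,.7)),key=lambda r:r.cost)
print(best.x,best.fun.round(1))
for th in (.95,1.05,1.15,1.25,1.35,1.45):
    m=model([*best.x,th]); print(th)
    for n,o in(("scene",A),("side",B)):
        print(n,{k:((proj(C[n],m[k])[0]-o+.4)*5).round().astype(int).tolist() for k in("fi0","fi1","fo0","fo1","ho0","ho1")})
E
python3 fit.py
```

```text
[ 0.52277829 -0.24766759  3.17861166] [ -1.9  -0.5  -1.5   3.2  -1.1   2.4   0.1   1.3   0.4   1.7  -0.1   1.
  -0.7   2.2  -4.  -10.6]
0.95
scene {'fi0': [347, 239], 'fi1': [131, 94], 'fo0': [357, 221], 'fo1': [140, 77], 'ho0': [505, 278], 'ho1': [306, 148]}
side {'fi0': [433, 166], 'fi1': [123, 316], 'fo0': [424, 147], 'fo1': [112, 297], 'ho0': [382, 65], 'ho1': [110, 194]}
1.05
scene {'fi0': [365, 210], 'fi1': [147, 67], 'fo0': [376, 193], 'fo1': [158, 50], 'ho0': [506, 279], 'ho1': [307, 148]}
side {'fi0': [418, 135], 'fi1': [106, 285], 'fo0': [408, 115], 'fo1': [95, 265], 'ho0': [382, 65], 'ho1': [110, 193]}
1.15
scene {'fi0': [383, 183], 'fi1': [165, 40], 'fo0': [396, 166], 'fo1': [177, 24], 'ho0': [506, 279], 'ho1': [308, 149]}
side {'fi0': [402, 103], 'fi1': [89, 253], 'fo0': [393, 83], 'fo1': [79, 232], 'ho0': [382, 64], 'ho1': [110, 193]}
1.25
scene {'fi0': [404, 156], 'fi1': [184, 15], 'fo0': [417, 140], 'fo1': [197, 0], 'ho0': [507, 280], 'ho1': [309, 150]}
side {'fi0': [387, 71], 'fi1': [73, 220], 'fo0': [377, 51], 'fo1': [62, 199], 'ho0': [381, 64], 'ho1': [111, 193]}
1.35
scene {'fi0': [425, 131], 'fi1': [205, -8], 'fo0': [438, 116], 'fo1': [218, -22], 'ho0': [507, 281], 'ho1': [309, 151]}
side {'fi0': [371, 39], 'fi1': [57, 187], 'fo0': [361, 19], 'fo1': [47, 166], 'ho0': [382, 65], 'ho1': [111, 193]}
1.45
scene {'fi0': [447, 108], 'fi1': [227, -30], 'fo0': [460, 95], 'fo1': [240, -42], 'ho0': [508, 282], 'ho1': [310, 152]}
side {'fi0': [356, 7], 'fi1': [41, 154], 'fo0': [346, -12], 'fo1': [32, 134], 'ho0': [382, 65], 'ho1': [111, 193]}
```

```bash
cat > fit2.py <<'E'
exec(open("fit.py").read().split("obs=")[0])
obs=[("scene",k,z(*q,A)) for k,q in dict(r1=(98,340),r0=(295,468),b0=(308,530),ho0=(500,270),c0=(500,348),fi0=(362,217),).items()]+[("side",k,z(*q,B)) for k,q in dict(r0=(524,350),r1=(248,483),ho0=(368,58),ho1=(105,190),fi0=(412,135),fi1=(112,293)).items()]
def res(p):
    m=model(p); return np.concatenate([proj(C[n],m[k])[0]-q for n,k,q in obs])
r=least_squares(res,[.52,-.25,3.17,1.03],loss='soft_l1')
print(r.x,r.fun.round(1).reshape(-1,2).tolist())
m=model(r.x)
for k in("fo0","fo1","ho0","ho1","fi0"):print(k,m[k].round(3))
print(proj(C["scene"],m["fo1"]),proj(C["side"],m["ho1"]))
E
python3 fit2.py
```

```text
[ 0.5190401  -0.24892118  3.20200687  1.01125799] [[-1.2, -0.8], [0.2, 1.9], [0.5, 1.2], [1.5, -0.1], [0.9, -0.0], [0.4, -0.7], [-0.8, -1.1], [-0.7, 1.3], [0.7, 0.1], [-0.4, 0.5], [0.9, 0.6], [-0.7, 0.2]]
fo0 [ 0.511 -0.174  0.196]
fo1 [ 0.52  -0.324  0.196]
ho0 [ 0.426 -0.179  0.061]
ho1 [ 0.435 -0.329  0.061]
fi0 [ 0.519 -0.174  0.191]
[[224.9978931  100.92913522]] [[190.20136558 228.14625006]]
```

The fit gives sub-2-px residuals. The case centre is (0.519, -0.249), the lid angle is 1.01 rad, and the lid edge is at z≈0.196. Next I'll move the closed fingers to the robot side of the lid.

>>> jog_arm([
  [[15,13,5],[0,0,-0.5],0],
  [[45,40,9],[0,0,-1],0],
  [[75,66,9],[0,0,-1.6],0],
  [[105,93,9],[0,0,-2.2],0],
  [[135,120,9],[0,0,-2.8],0],
], squeeze=20)

```text
time_s: 0.52
ee_pos: [0.3025, -0.4027, 0.1943]
eef_rot: [-3.141, 0.0, 0.06]
force: [0.0, -0.3, -0.9]
grip_width: 0.0641
```

>>> jog_arm([
  [[30,26,0],[0,0,0],0],
  [[60,53,0],[0,0,0],0],
  [[90,80,0],[0,0,0],0],
  [[120,106,0],[0,0,0],0],
  [[140,125,0],[0,0,0],0],
])

```text
time_s: 0.93
ee_pos: [0.4435, -0.2768, 0.1943]
eef_rot: [-3.141, 0.0, 0.065]
force: [0.2, -0.3, -0.2]
grip_width: 0.0307
```

Run:
```python
from station import ctrl, eyes
import cv2,numpy as np
o=ctrl.get_obs(); print(o["time_s"],o["ee_pos"],o["eef_rot"],o["force"],o["grip_width"])
cv2.imwrite("pics/a.png",np.hstack([cv2.resize(eyes.camera(n)["frame"][a:a+150,b:b+200,::-1],(400,300)) for n,a,b in(("scene",60,160),("side",150,130))]))
th0=1.011;s=.145
for th in np.r_[1.2,1.05,1.011,.95,.9,.8,.7,.6,.5,.4,.3,.2,.1,.05,0]:
    a=s*np.cos(th)-.01*np.sin(th)-.008; z=.0555+s*np.sin(th)+.01*np.cos(th)
    P=np.array([.439+.998*a,-.254+.06*a,z]); print(th,(1000*P).round(1),(1000*(P-o["ee_pos"])).round(0))
```

```text
0.9333 [ 0.44346043 -0.27675589  0.19427539] [-3.14117993e+00  2.42842305e-05  6.47702249e-02] [ 0.18446977 -0.27490138 -0.16934177] 0.03070635364548582
1.2 [ 474.2 -251.9  194.3] [31. 25. -0.]
1.05 [ 494.4 -250.7  186.3] [51. 26. -8.]
1.011 [ 499.4 -250.4  183.7] [ 56.  26. -11.]
0.95 [ 507.1 -249.9  179.3] [ 64.  27. -15.]
0.9 [ 513.2 -249.5  175.3] [ 70.  27. -19.]
0.8 [ 524.7 -248.8  166.5] [ 81.  28. -28.]
0.7 [ 535.3 -248.2  156.6] [ 92.  29. -38.]
0.6 [ 544.8 -247.6  145.6] [101.  29. -49.]
0.5 [ 553.2 -247.1  133.8] [110.  30. -60.]
0.4 [ 560.4 -246.7  121.2] [117.  30. -73.]
0.3 [ 566.3 -246.3  107.9] [123.  30. -86.]
0.2 [ 570.9 -246.1   94.1] [ 127.   31. -100.]
0.1 [ 574.  -245.9   79.9] [ 131.   31. -114.]
0.05 [ 575.  -245.8   72.7] [ 132.   31. -122.]
0.0 [ 575.7 -245.8   65.5] [ 132.   31. -129.]
```

View pics/a.png

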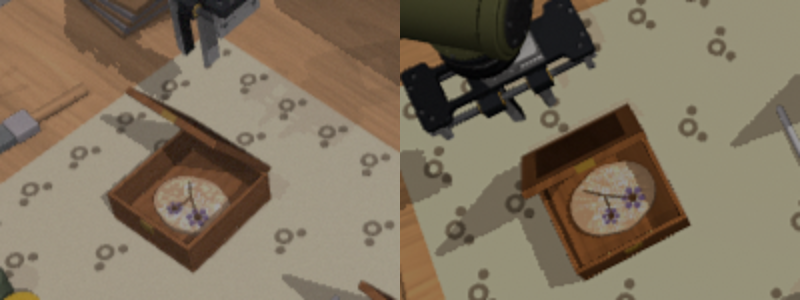

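The pictures show the lid untouched and the fingers still short of it, with a fingertip at scene pixel ≈(262,90). I'll check this against the projection of the TCP.

Run:
```python
from h import *;import pickle
for n in("scene","side"):
    c=pickle.load(open(n+"0.pkl","rb"));print(proj(c,[[.443,-.277,.194],[.442,-.262,.194],[.444,-.292,.194]]))
```

```text
[[260.41332655  93.83918478]
 [264.82270868  96.41541311]
 [256.0443037   91.28653678]]
[[197.41621564 205.95949849]
 [203.51491873 202.90983879]
 [191.28953921 209.02314627]]
```

>>> jog_arm([
  [[15,12,0],[0,0,0],0],
  [[31,25,0],[0,0,0],0],
  [[31,25,0],[0,0,0],0],
  [[31,25,0],[0,0,0],0],
  [[31,25,0],[0,0,0],0],
])

```text
time_s: 1.45
ee_pos: [0.4719, -0.2548, 0.1943]
eef_rot: [-3.142, 0.001, 0.063]
force: [0.9, 0.9, -0.0]
grip_width: 0.0007
```

>>> jog_arm([
  [[8,0,-3],[0,0,0],0],
  [[14,1,-5],[0,0,0],0],
  [[20,1,-8],[0,0,0],0],
  [[23,1,-9],[0,0,0],0],
  [[25,1,-11],[0,0,0],0],
])

```text
time_s: 1.87
ee_pos: [0.4981, -0.2532, 0.1831]
eef_rot: [-3.141, 0.0, 0.064]
force: [-0.4, 0.4, -0.7]
grip_width: 0.0005
```

>>> jog_arm([
  [[3,0,-2],[0,0,0],0],
  [[6,0,-3],[0,0,0],0],
  [[8,0,-4],[0,0,0],0],
  [[11,1,-6],[0,0,0],0],
  [[14,1,-8],[0,0,0],0],
])

```text
time_s: 2.28
ee_pos: [0.5119, -0.252, 0.1754]
eef_rot: [3.141, -0.0, 0.063]
force: [-0.2, 0.0, 0.4]
grip_width: 0.0003
```

>>> jog_arm([
  [[3,0,-2],[0,0,0],0],
  [[5,0,-4],[0,0,0],0],
  [[7,0,-6],[0,0,0],0],
  [[10,0,-7],[0,0,0],0],
  [[12,1,-9],[0,0,0],0],
])

```text
time_s: 2.7
ee_pos: [0.5242, -0.2514, 0.1667]
eef_rot: [3.141, -0.001, 0.063]
force: [3.6, -3.3, 5.5]
grip_width: 0.0002
```

Run:
```python
from station import ctrl, eyes
import cv2,numpy as np
o=ctrl.get_obs(); print(o["time_s"],o["ee_pos"],o["force"])
cv2.imwrite("pics/b.png",np.hstack([cv2.resize(eyes.camera(n)["frame"][a:a+150,b:b+200,::-1],(400,300)) for n,a,b in(("scene",60,160),("side",150,130))]))
```

```text
2.7 [ 0.52416092 -0.25143358  0.16669855] [ 3.58519178 -3.3466227   5.50274705]
```

View pics/b.png

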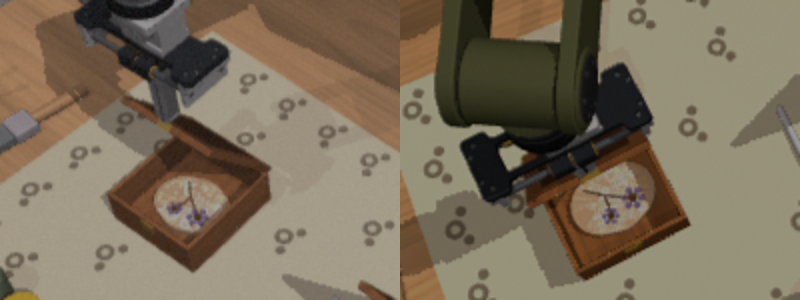

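The fingers have just made contact at about 6 N, and the picture shows the fingertip on the lid's outer face near its edge. I'll continue along the arc.

>>> jog_arm([
  [[2,0,-2],[0,0,0],0],
  [[4,0,-4],[0,0,0],0],
  [[7,0,-6],[0,0,0],0],
  [[9,0,-8],[0,0,0],0],
  [[11,1,-10],[0,0,0],0],
])

```text
time_s: 3.22
ee_pos: [0.5356, -0.2504, 0.1571]
eef_rot: [3.14, -0.002, 0.063]
force: [4.0, -2.9, 6.3]
grip_width: 0.0003
```

>>> jog_arm([
  [[2,0,-2],[0,0,0],0],
  [[4,0,-4],[0,0,0],0],
  [[6,0,-6],[0,0,0],0],
  [[8,0,-9],[0,0,0],0],
  [[10,1,-11],[0,0,0],0],
])

```text
time_s: 3.63
ee_pos: [0.5446, -0.2492, 0.1452]
eef_rot: [-3.142, 0.0, 0.063]
force: [-0.3, -1.1, 0.4]
grip_width: 0.0005
```

Run:
```python
from station import ctrl, eyes
import cv2,numpy as np
o=ctrl.get_obs(); print(o["time_s"],o["ee_pos"],o["force"])
cv2.imwrite("pics/c.png",np.hstack([cv2.resize(eyes.camera(n)["frame"][a:a+150,b:b+200,::-1],(400,300)) for n,a,b in(("scene",60,160),("side",150,130))]))
```

```text
3.6333 [ 0.54460528 -0.24919466  0.14515809] [-0.28964833 -1.11409019  0.43365826]
```

View pics/c.png

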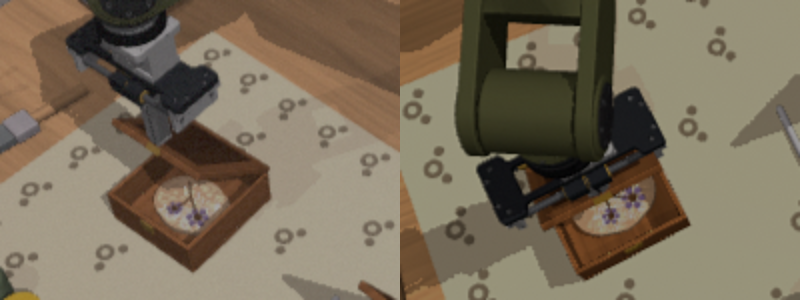

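Run:
```python
from station import ctrl, eyes
import cv2,numpy as np
f=eyes.camera("scene")["frame"][90:210,195:315,::-1]
g=cv2.resize(f,None,fx=5,fy=5,interpolation=cv2.INTER_CUBIC);cv2.imwrite("pics/d.png",cv2.convertScaleAbs(g,alpha=1.5))
from h import *;import pickle
c=pickle.load(open("scene0.pkl","rb"))
for th in(.5,.55,.6,.65,.7,.75,.8):
    m=model([.519,-.249,3.202,th]);print(th,[((proj(c,m[k])[0]-(195,90)+.4)*5).round().tolist() for k in("fi0","fi1","fo0","fo1")])
print((proj(c,[.5446,-.249,.145])[0]-(195,90)+.4)*5)
```

```text
0.5 [[301.0, 362.0], [87.0, 219.0], [306.0, 345.0], [90.0, 202.0]]
0.55 [[305.0, 348.0], [90.0, 205.0], [310.0, 330.0], [94.0, 188.0]]
0.6 [[309.0, 334.0], [93.0, 191.0], [315.0, 316.0], [98.0, 173.0]]
0.65 [[314.0, 320.0], [97.0, 177.0], [321.0, 301.0], [103.0, 159.0]]
0.7 [[320.0, 305.0], [102.0, 163.0], [327.0, 287.0], [108.0, 145.0]]
0.75 [[325.0, 290.0], [107.0, 148.0], [333.0, 272.0], [114.0, 130.0]]
0.8 [[332.0, 276.0], [112.0, 134.0], [340.0, 257.0], [120.0, 116.0]]
[234.02567102 228.16558714]
```

View pics/d.png

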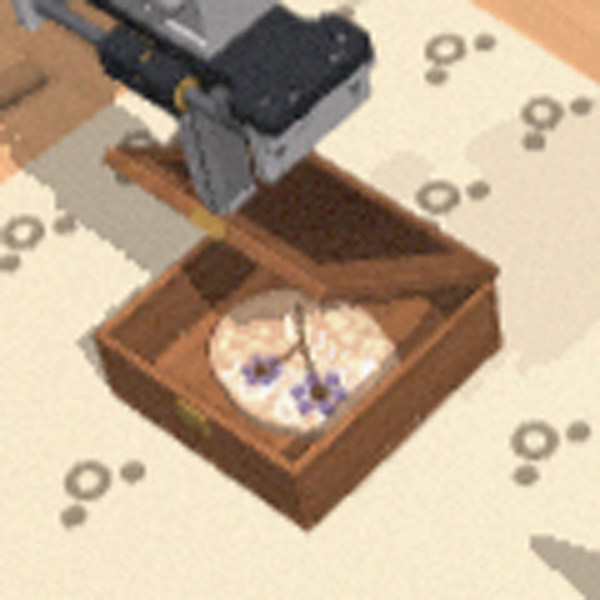

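The lid is at ≈0.71 rad, with the fingertip at zoomed (222,213), very near the free edge line. The projected TCP (234,228) lies past it, so I'll check the other views before pushing further.

Run:
```python
from station import ctrl, eyes
import cv2,numpy as np
c=eyes.camera("side");f=c["frame"][190:310,170:290,::-1]
w=eyes.camera("wrist");print(w["hand_eye"],w["vertical_fov"],w["cx"],w["cy"])
g=cv2.resize(f,None,fx=5,fy=5,interpolation=cv2.INTER_CUBIC);cv2.imwrite("pics/e.png",cv2.convertScaleAbs(g,alpha=1.5))
cv2.imwrite("pics/w.png",cv2.convertScaleAbs(w["frame"][:,:,::-1],alpha=1.6))
from h import *
for th in(.6,.65,.7,.75,.8):
    m=model([.519,-.249,3.202,th]);print(th,[((proj(c,m[k])[0]-(170,190)+.4)*5).round().tolist() for k in("fi0","fi1","fo0","fo1")])
print((proj(c,[.5446,-.249,.145])[0]-(170,190)+.4)*5)
```

```text
[[ 6.49208016e-04 -9.57719975e-01 -2.87701284e-01  8.28763268e-02]
 [ 9.99999015e-01  2.63721035e-04  1.37863991e-03  7.75497590e-04]
 [-1.24447810e-03 -2.87701896e-01  9.57719202e-01 -1.99733588e-01]
 [ 0.00000000e+00  0.00000000e+00  0.00000000e+00  1.00000000e+00]] 65.70646984690485 314.2446255070616 196.58320274204118
0.6 [[474.0, 252.0], [177.0, 406.0], [467.0, 237.0], [167.0, 392.0]]
0.65 [[468.0, 240.0], [169.0, 395.0], [460.0, 224.0], [159.0, 380.0]]
0.7 [[462.0, 227.0], [161.0, 382.0], [454.0, 211.0], [151.0, 367.0]]
0.75 [[455.0, 214.0], [153.0, 370.0], [447.0, 197.0], [143.0, 353.0]]
0.8 [[448.0, 200.0], [145.0, 356.0], [439.0, 183.0], [134.0, 339.0]]
[299.83402933 280.51679817]
```

View pics/e.png

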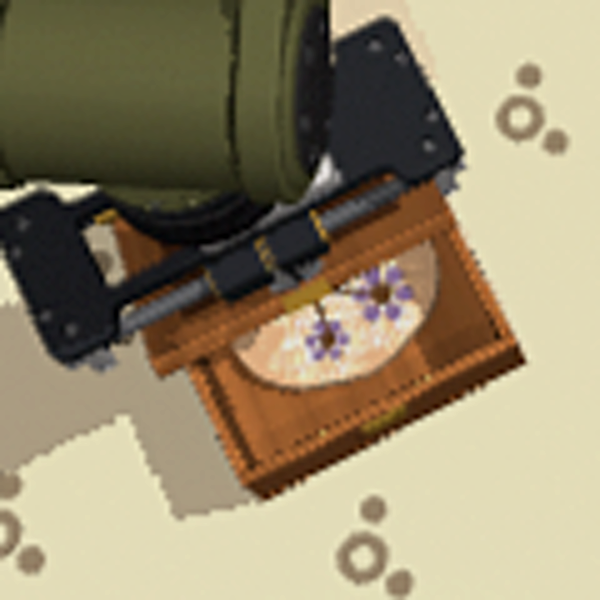

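View pics/w.png

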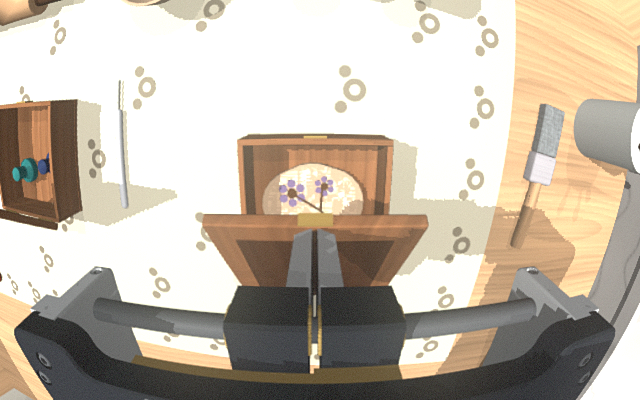

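```bash
cat >> h.py <<'E'
def wproj(w,tp,rot,P):
    f=200/np.tan(np.radians(w["vertical_fov"])/2)
    Rt=R.from_euler('xyz',rot).as_matrix(); H=w["hand_eye"]
    q=(np.atleast_2d(P)-tp)@Rt; c=(q-H[:3,3])@H[:3,:3]
    r=np.hypot(c[:,0],c[:,1]); t=np.arctan2(r,c[:,2])
    return np.c_[w["cx"]+f*t*c[:,0]/r, w["cy"]+f*t*c[:,1]/r]
E
python3 - <<'E'
from station import ctrl, eyes
from h import *
o=ctrl.get_obs();w=eyes.camera("wrist");print(o["ee_pos"],o["eef_rot"],o["force"],o["time_s"])
for th in(.6,.65,.71):
    m=model([.519,-.249,3.202,th])
    print(th,{k:wproj(w,o["ee_pos"],o["eef_rot"],m[k])[0].round().tolist() for k in("r0","r1","b0","b1","fi0","fi1","fo0","fo1","ho0","ho1")})
T=o["ee_pos"]
print(wproj(w,T,o["eef_rot"],[T,T+[.008,0,0],T+[-.008,0,0],T+[0,0,.02],T+[0,0,.05]]))
import cv2
cv2.imwrite("pics/w2.png",cv2.convertScaleAbs(cv2.resize(w["frame"][120:270,210:410,::-1],None,fx=4,fy=4,interpolation=cv2.INTER_CUBIC),alpha=1.6))
E
```

```text
[ 0.5442426  -0.24907579  0.14507614] [-3.14111396e+00  1.00420271e-03  6.34157441e-02] [0.23904725 0.29109287 0.40333376] 3.8833
0.6 {'r0': [233.0, 137.0], 'r1': [390.0, 137.0], 'b0': [245.0, 132.0], 'b1': [379.0, 132.0], 'fi0': [203.0, 191.0], 'fi1': [419.0, 192.0], 'fo0': [200.0, 202.0], 'fo1': [422.0, 203.0], 'ho0': [243.0, 291.0], 'ho1': [379.0, 292.0]}
0.65 {'r0': [233.0, 137.0], 'r1': [390.0, 137.0], 'b0': [245.0, 132.0], 'b1': [379.0, 132.0], 'fi0': [200.0, 200.0], 'fi1': [421.0, 201.0], 'fo0': [197.0, 213.0], 'fo1': [424.0, 213.0], 'ho0': [243.0, 291.0], 'ho1': [379.0, 292.0]}
0.71 {'r0': [233.0, 137.0], 'r1': [390.0, 137.0], 'b0': [245.0, 132.0], 'b1': [379.0, 132.0], 'fi0': [198.0, 212.0], 'fi1': [423.0, 213.0], 'fo0': [195.0, 226.0], 'fo1': [426.0, 226.0], 'ho0': [244.0, 291.0], 'ho1': [379.0, 292.0]}
[[312.69801731 228.01449498]
 [313.42242697 217.31019326]
 [311.99342407 238.41938786]
 [312.57626729 240.04018472]
 [312.34879907 262.84456838]]
```

View pics/w2.png

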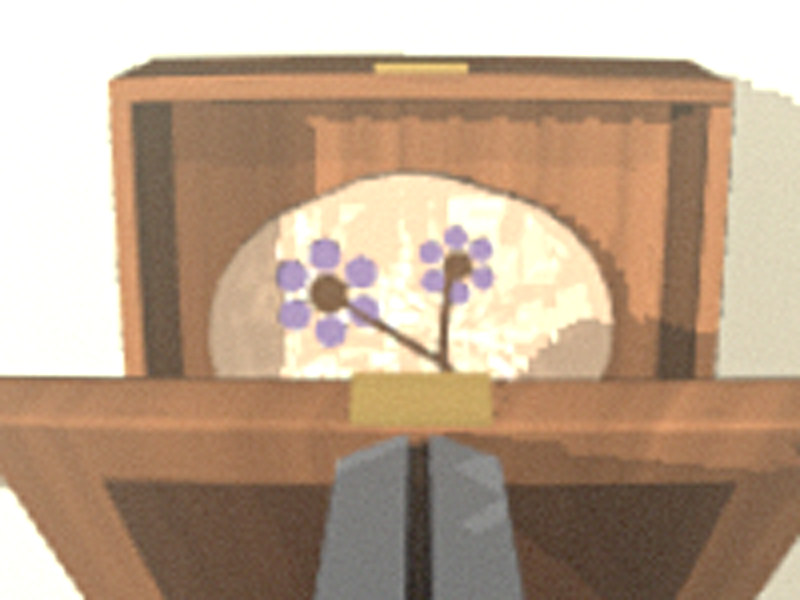

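The wrist view shows the fingertip only about 3–5 mm from the lid's free edge, so it could slip over. I'll lift, shift back about 22 mm towards the hinge, and push again from there.

>>> jog_arm([
  [[0,0,12],[0,0,0],0],
  [[0,0,25],[0,0,0],0],
  [[-10,0,25],[0,0,0],0],
  [[-22,-1,25],[0,0,0],0],
  [[-22,-1,25],[0,0,0],0],
])

```text
time_s: 4.35
ee_pos: [0.5217, -0.2504, 0.1717]
eef_rot: [3.141, -0.001, 0.063]
force: [1.1, 0.1, -0.2]
grip_width: 0.0002
```

>>> jog_arm([
  [[0,0,-5],[0,0,0],0],
  [[0,0,-10],[0,0,0],0],
  [[0,0,-14],[0,0,0],0],
  [[0,0,-17],[0,0,0],0],
  [[0,0,-20],[0,0,0],0],
])

```text
time_s: 4.77
ee_pos: [0.5227, -0.25, 0.1497]
eef_rot: [-3.141, 0.001, 0.064]
force: [-1.2, 0.5, -0.2]
grip_width: 0.0001
```

>>> jog_arm([
  [[0,0,-2],[0,0,0],0],
  [[0,0,-4],[0,0,0],0],
  [[0,0,-6],[0,0,0],0],
  [[0,0,-6],[0,0,0],0],
  [[0,0,-6],[0,0,0],0],
])

```text
time_s: 5.18
ee_pos: [0.5226, -0.2502, 0.1445]
eef_rot: [3.142, -0.0, 0.063]
force: [0.5, 0.0, 0.7]
grip_width: 0.0003
```

>>> jog_arm([
  [[1,0,-2],[0,0,0],0],
  [[2,0,-4],[0,0,0],0],
  [[4,0,-6],[0,0,0],0],
  [[5,0,-8],[0,0,0],0],
  [[6,0,-10],[0,0,0],0],
])

```text
time_s: 5.6
ee_pos: [0.5288, -0.2501, 0.1342]
eef_rot: [-3.142, 0.0, 0.064]
force: [0.3, 0.5, 0.0]
grip_width: 0.0005
```

>>> jog_arm([
  [[1,0,-2],[0,0,0],0],
  [[2,0,-4],[0,0,0],0],
  [[4,0,-6],[0,0,0],0],
  [[5,0,-8],[0,0,0],0],
  [[6,0,-10],[0,0,0],0],
])

```text
time_s: 6.02
ee_pos: [0.5348, -0.2501, 0.1243]
eef_rot: [3.142, -0.0, 0.063]
force: [-0.2, 0.8, 1.5]
grip_width: 0.0005
```

```bash
cat > snap.py <<'E'
import sys
from station import ctrl, eyes
from h import *
import cv2
o=ctrl.get_obs();w=eyes.camera("wrist");s=eyes.camera("scene");d=eyes.camera("side")
print(o["time_s"],o["ee_pos"],o["force"])
a=cv2.resize(w["frame"][120:270,210:410],(400,300),interpolation=cv2.INTER_CUBIC)
b=cv2.resize(s["frame"][100:200,195:328],(400,300),interpolation=cv2.INTER_CUBIC)
e=cv2.resize(d["frame"][190:310,160:320],(400,300),interpolation=cv2.INTER_CUBIC)
cv2.imwrite(sys.argv[1],cv2.convertScaleAbs(np.vstack([np.hstack([a,b]),np.hstack([e,e*0])])[:,:,::-1],alpha=1.5))
E
python3 snap.py pics/f.png
```

```text
6.0167 [ 0.53480221 -0.2501477   0.12428466] [-0.24921458  0.78433674  1.47481933]
```

View pics/f.png

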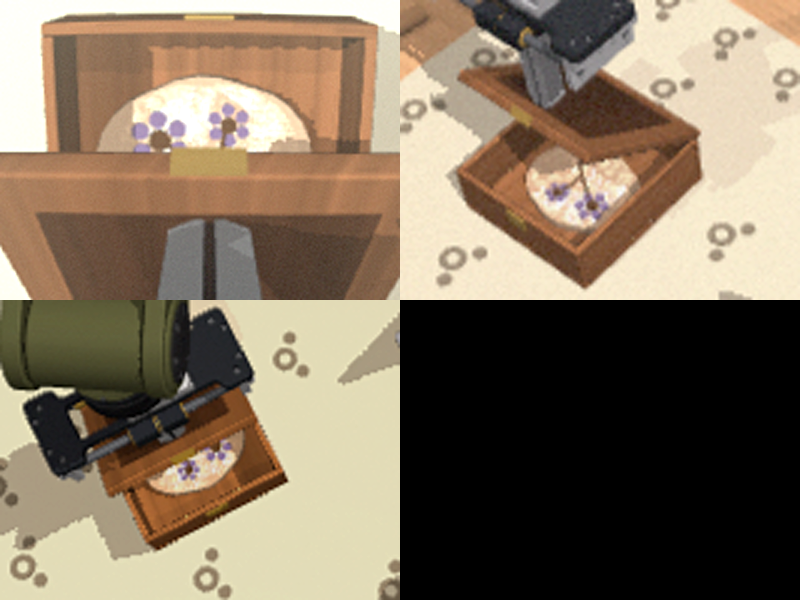

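The fingertip now sits about 17 mm or more inside the edge, clear of slipping. I'll continue pushing.

>>> jog_arm([
  [[1,0,-2],[0,0,0],0],
  [[2,0,-4],[0,0,0],0],
  [[4,0,-6],[0,0,0],0],
  [[5,0,-8],[0,0,0],0],
  [[6,0,-10],[0,0,0],0],
])

```text
time_s: 6.58
ee_pos: [0.5408, -0.2501, 0.1142]
eef_rot: [3.142, -0.0, 0.064]
force: [0.7, 0.1, 1.0]
grip_width: 0.0005
```

```bash
python3 snap.py pics/g.png
```

```text
6.5833 [ 0.54081298 -0.25012168  0.11422003] [0.67297457 0.10072576 1.04549658]
```

View pics/g.png

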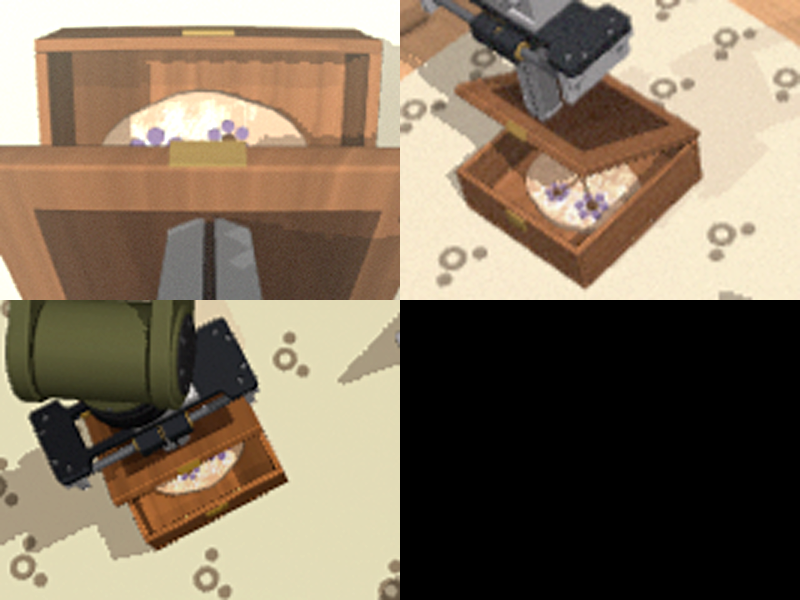

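The lid is following, and the scene view shows it lower. I'll carry on.

>>> jog_arm([
  [[1,0,-2],[0,0,0],0],
  [[2,0,-4],[0,0,0],0],
  [[3,0,-6],[0,0,0],0],
  [[4,0,-8],[0,0,0],0],
  [[5,0,-10],[0,0,0],0],
])

```text
time_s: 7.15
ee_pos: [0.5458, -0.2502, 0.1042]
eef_rot: [3.142, -0.0, 0.063]
force: [0.1, 0.6, 0.2]
grip_width: 0.0004
```

>>> jog_arm([
  [[1,0,-2],[0,0,0],0],
  [[2,0,-4],[0,0,0],0],
  [[2,0,-6],[0,0,0],0],
  [[3,0,-8],[0,0,0],0],
  [[4,0,-10],[0,0,0],0],
])

```text
time_s: 7.57
ee_pos: [0.5497, -0.2501, 0.0942]
eef_rot: [-3.142, 0.0, 0.063]
force: [0.3, -0.1, 1.8]
grip_width: 0.0005
```

```bash
python3 snap.py pics/i.png
```

```text
7.5667 [ 0.54966886 -0.25011592  0.09422842] [ 0.33384526 -0.0633556   1.79175066]
```

View pics/i.png

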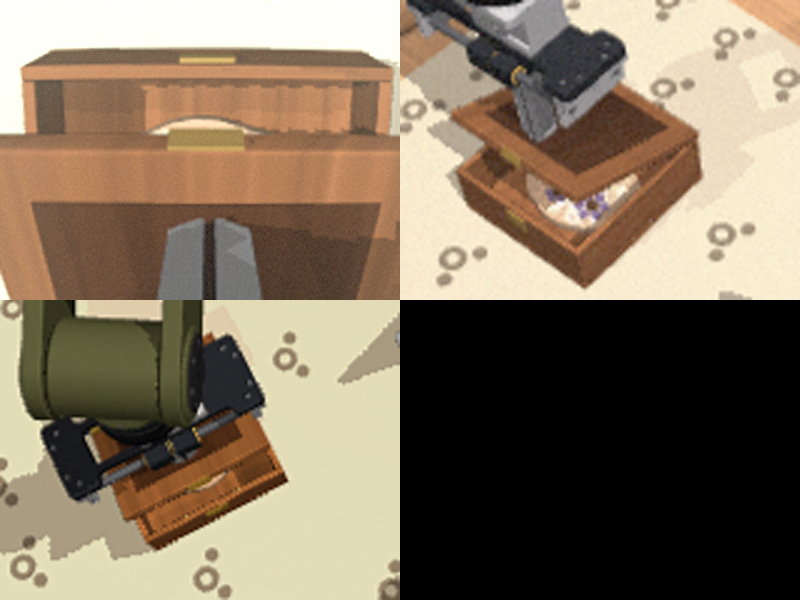

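The lid is roughly 0.3 rad open and the tip is well placed. I'll continue slowly.

>>> jog_arm([
  [[1,0,-2],[0,0,0],0],
  [[1,0,-4],[0,0,0],0],
  [[2,0,-6],[0,0,0],0],
  [[2,0,-8],[0,0,0],0],
  [[3,0,-10],[0,0,0],0],
])

```text
time_s: 8.13
ee_pos: [0.5526, -0.2501, 0.0842]
eef_rot: [-3.142, 0.0, 0.063]
force: [-0.5, -1.0, 1.3]
grip_width: 0.0006
```

>>> jog_arm([
  [[0,0,-2],[0,0,0],0],
  [[1,0,-3],[0,0,0],0],
  [[1,0,-5],[0,0,0],0],
  [[1,0,-6],[0,0,0],0],
  [[1,0,-7],[0,0,0],0],
])

```text
time_s: 8.55
ee_pos: [0.5537, -0.2501, 0.0773]
eef_rot: [3.142, -0.0, 0.063]
force: [0.4, 0.0, 1.0]
grip_width: 0.0004
```

```bash
python3 snap.py pics/j.png
```

```text
8.55 [ 0.55366922 -0.25014796  0.07734751] [0.43579378 0.02026134 0.95205008]
```

View pics/j.png

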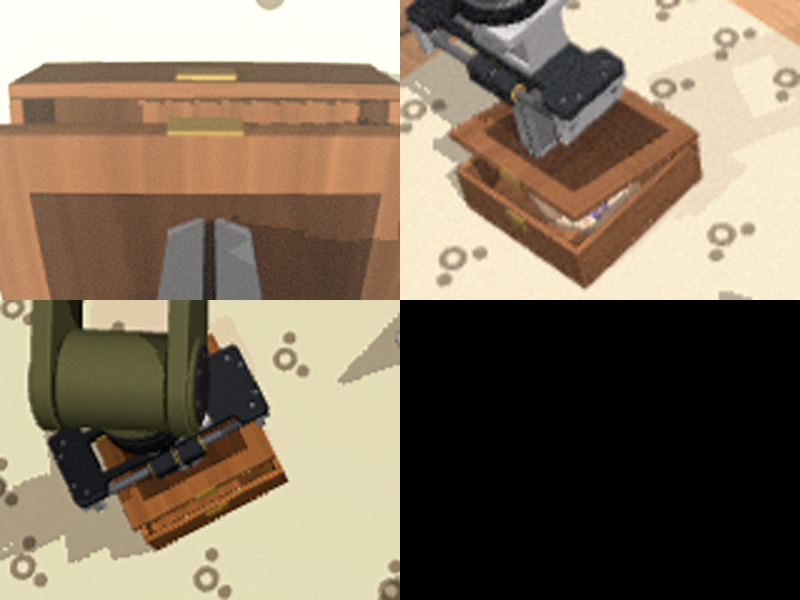

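A gap of about 25 mm remains at the free edge. I'll use smaller steps and watch the vertical force.

>>> jog_arm([
  [[0,0,-1.5],[0,0,0],0],
  [[0,0,-3],[0,0,0],0],
  [[1,0,-4.5],[0,0,0],0],
  [[1,0,-6],[0,0,0],0],
  [[1,0,-7],[0,0,0],0],
])

```text
time_s: 9.12
ee_pos: [0.5547, -0.2501, 0.0702]
eef_rot: [-3.142, 0.0, 0.064]
force: [1.2, 0.3, 1.0]
grip_width: 0.0003
```

>>> jog_arm([
  [[0,0,-1],[0,0,0],0],
  [[0,0,-2],[0,0,0],0],
  [[0,0,-3],[0,0,0],0],
  [[0,0,-4],[0,0,0],0],
  [[0,0,-4],[0,0,0],0],
])

```text
time_s: 9.53
ee_pos: [0.5546, -0.2501, 0.0662]
eef_rot: [-3.141, 0.0, 0.063]
force: [0.1, -0.5, -0.4]
grip_width: 0.0002
```

```bash
python3 snap.py pics/k.png
```

```text
9.5333 [ 0.55455099 -0.25011096  0.06622501] [ 0.14412674 -0.45126187 -0.41741596]
```

View pics/k.png

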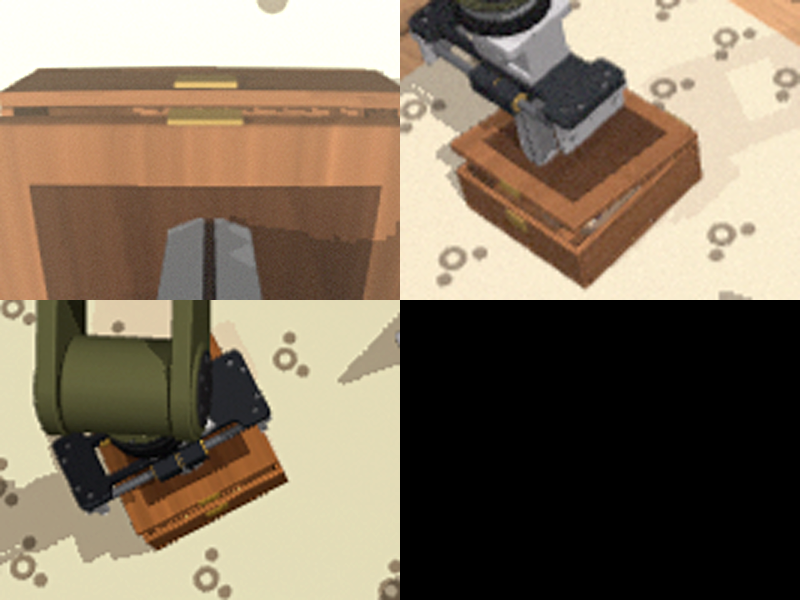

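>>> jog_arm([
  [[0,0,-1],[0,0,0],0],
  [[0,0,-2],[0,0,0],0],
  [[0,0,-3],[0,0,0],0],
  [[0,0,-4],[0,0,0],0],
  [[0,0,-4],[0,0,0],0],
])

```text
time_s: 10.1
ee_pos: [0.5545, -0.2501, 0.0622]
eef_rot: [-3.141, 0.0, 0.063]
force: [-0.2, -0.3, 0.2]
grip_width: 0.0003
```

>>> jog_arm([
  [[0,0,-1],[0,0,0],0],
  [[0,0,-2],[0,0,0],0],
  [[0,0,-3],[0,0,0],0],
  [[0,0,-3],[0,0,0],0],
])

```text
time_s: 10.43
ee_pos: [0.5545, -0.2501, 0.0592]
eef_rot: [-3.141, 0.0, 0.063]
force: [0.3, -0.0, 1.1]
grip_width: 0.0006
```

```bash
python3 snap.py pics/l.png
```

```text
10.4333 [ 0.55451897 -0.25008586  0.05919157] [ 0.28816717 -0.03041544  1.07891986]
```

View pics/l.png

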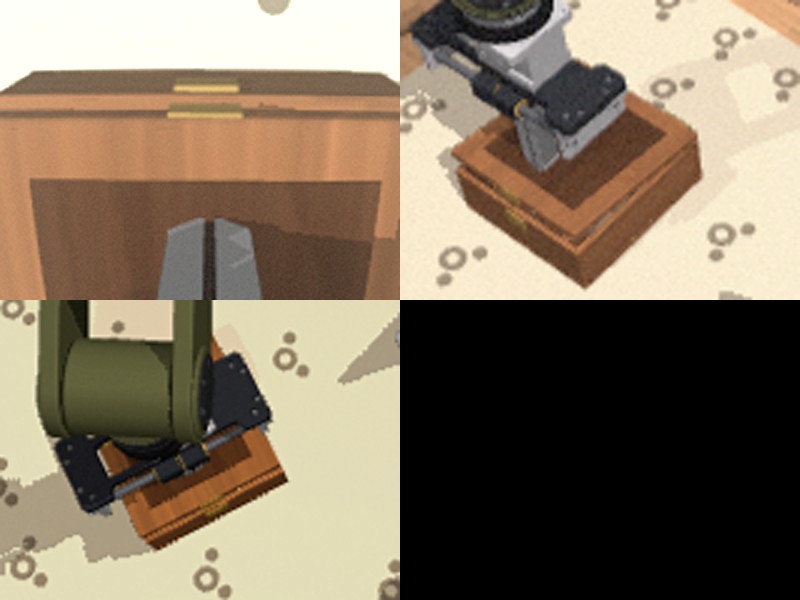

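>>> jog_arm([
  [[0,0,-0.7],[0,0,0],0],
  [[0,0,-1.4],[0,0,0],0],
  [[0,0,-2],[0,0,0],0],
  [[0,0,-2],[0,0,0],0],
])

```text
time_s: 10.92
ee_pos: [0.5546, -0.2501, 0.0573]
eef_rot: [-3.142, 0.0, 0.063]
force: [0.9, 0.2, 0.7]
grip_width: 0.0005
```

>>> jog_arm([
  [[0,0,-0.7],[0,0,0],0],
  [[0,0,-1.4],[0,0,0],0],
  [[0,0,-2],[0,0,0],0],
  [[0,0,-2],[0,0,0],0],
])

```text
time_s: 11.25
ee_pos: [0.5546, -0.2501, 0.0553]
eef_rot: [-3.142, 0.0, 0.063]
force: [-0.1, 0.4, -0.5]
grip_width: 0.0005
```

```bash
python3 snap.py pics/m.png
```

```text
11.25 [ 0.55457563 -0.25010612  0.05529292] [-0.09023674  0.36022804 -0.47674681]
```

View pics/m.png

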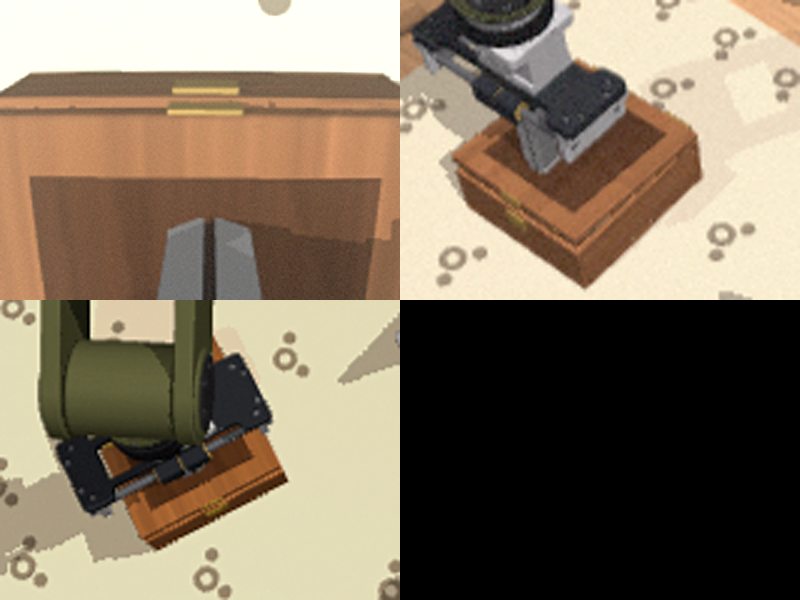

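It looks nearly shut. I'll press in 0.5 mm steps until the force shows the rim stop.

>>> jog_arm([
  [[0,0,-0.5],[0,0,0],0],
  [[0,0,-1],[0,0,0],0],
  [[0,0,-1.5],[0,0,0],0],
  [[0,0,-1.5],[0,0,0],0],
])

```text
time_s: 11.73
ee_pos: [0.5546, -0.2501, 0.0538]
eef_rot: [-3.142, 0.0, 0.064]
force: [-0.1, -0.4, 1.0]
grip_width: 0.0002
```

>>> jog_arm([
  [[0,0,-0.5],[0,0,0],0],
  [[0,0,-1],[0,0,0],0],
  [[0,0,-1],[0,0,0],0],
])

```text
time_s: 11.98
ee_pos: [0.5546, -0.2501, 0.0528]
eef_rot: [-3.142, 0.0, 0.063]
force: [-0.5, 0.1, 0.8]
grip_width: 0.0001
```

>>> jog_arm([
  [[0,0,-0.5],[0,0,0],0],
  [[0,0,-1],[0,0,0],0],
  [[0,0,-1],[0,0,0],0],
])

```text
time_s: 12.23
ee_pos: [0.5546, -0.2501, 0.0518]
eef_rot: [-3.142, 0.0, 0.063]
force: [0.5, -0.3, 0.8]
grip_width: 0.0006
```

>>> jog_arm([
  [[0,0,-0.5],[0,0,0],0],
  [[0,0,-1],[0,0,0],0],
  [[0,0,-1],[0,0,0],0],
])

```text
time_s: 12.48
ee_pos: [0.5546, -0.2501, 0.0508]
eef_rot: [-3.142, 0.0, 0.063]
force: [-0.8, -0.6, 0.2]
grip_width: 0.0003
```

```bash
python3 snap.py pics/n.png
```

```text
12.4833 [ 0.55459205 -0.25014128  0.05083668] [-0.77763834 -0.58989458  0.20510925]
```

View pics/n.png

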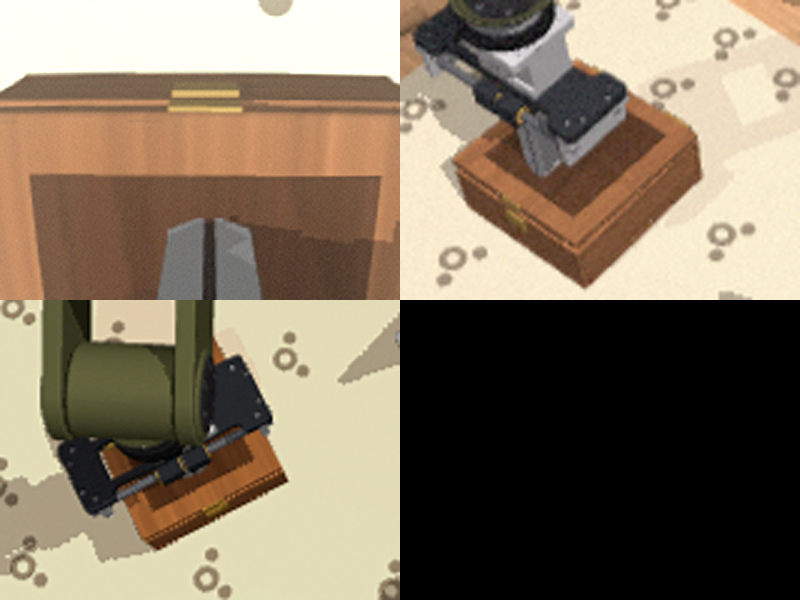

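>>> jog_arm([
  [[0,0,-0.5],[0,0,0],0],
  [[0,0,-1],[0,0,0],0],
  [[0,0,-1],[0,0,0],0],
])

```text
time_s: 12.88
ee_pos: [0.5546, -0.2501, 0.0499]
eef_rot: [-3.142, -0.0, 0.063]
force: [-0.4, 0.5, -0.2]
grip_width: 0.0004
```

>>> jog_arm([
  [[0,0,-0.5],[0,0,0],0],
  [[0,0,-1],[0,0,0],0],
  [[0,0,-1],[0,0,0],0],
])

```text
time_s: 13.13
ee_pos: [0.5546, -0.2501, 0.0488]
eef_rot: [-3.142, 0.0, 0.064]
force: [0.9, -0.4, -0.2]
grip_width: 0.0003
```

>>> jog_arm([
  [[0,0,-0.5],[0,0,0],0],
  [[0,0,-1],[0,0,0],0],
  [[0,0,-1],[0,0,0],0],
])

```text
time_s: 13.38
ee_pos: [0.5546, -0.2501, 0.0478]
eef_rot: [-3.142, 0.0, 0.063]
force: [0.4, 0.3, 0.8]
grip_width: 0.0004
```

```bash
python3 snap.py pics/o.png
```

```text
13.3833 [ 0.55458648 -0.25013304  0.04783026] [0.43187589 0.25159792 0.75260724]
```

View pics/o.png

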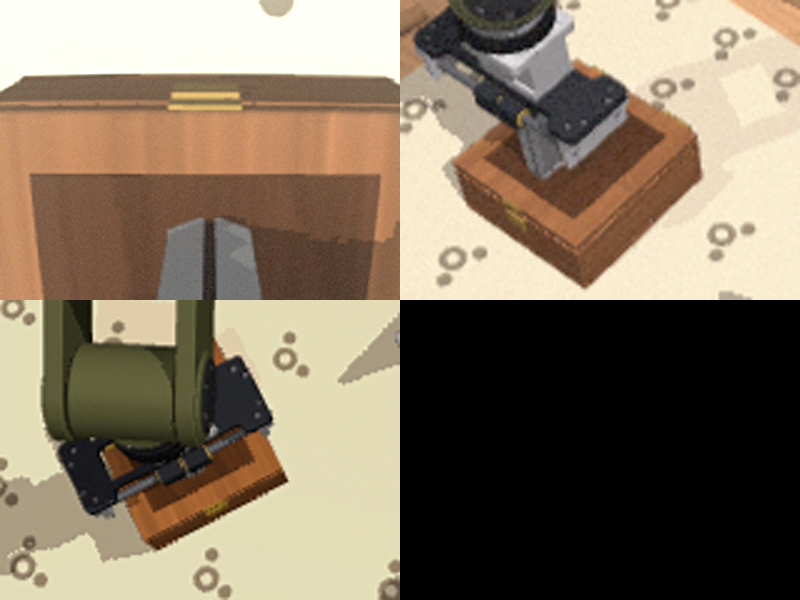

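The two brass plates are nearly meeting. I'll continue.

>>> jog_arm([
  [[0,0,-0.5],[0,0,0],0],
  [[0,0,-1],[0,0,0],0],
  [[0,0,-1],[0,0,0],0],
])

```text
time_s: 13.78
ee_pos: [0.5546, -0.2501, 0.0469]
eef_rot: [-3.142, 0.0, 0.063]
force: [0.7, 0.1, 0.2]
grip_width: 0.0002
```

>>> jog_arm([
  [[0,0,-0.5],[0,0,0],0],
  [[0,0,-1],[0,0,0],0],
  [[0,0,-1],[0,0,0],0],
])

```text
time_s: 14.03
ee_pos: [0.5546, -0.2501, 0.0458]
eef_rot: [-3.142, 0.0, 0.063]
force: [-0.1, 0.2, 0.2]
grip_width: 0.0003
```

>>> jog_arm([
  [[0,0,-0.5],[0,0,0],0],
  [[0,0,-1],[0,0,0],0],
  [[0,0,-1],[0,0,0],0],
])

```text
time_s: 14.28
ee_pos: [0.5547, -0.2502, 0.0457]
eef_rot: [3.141, -0.0, 0.064]
force: [-3.6, 2.0, 8.0]
grip_width: 0.0008
```

```bash
python3 snap.py pics/p.png
```

```text
14.2833 [ 0.55469908 -0.25016363  0.04571153] [-3.58821689  1.98521282  8.00315189]
```

View pics/p.png

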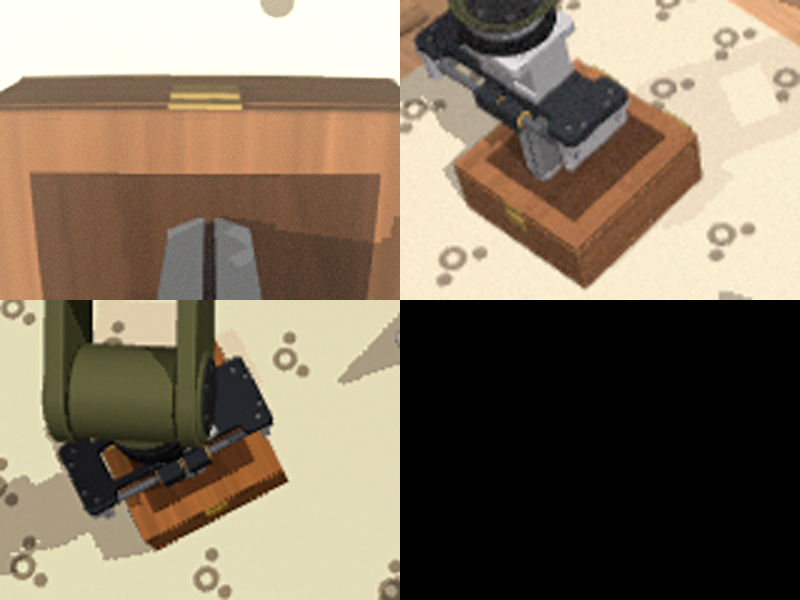

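The force rose to 8 N with the TCP stopped, which is the rim stop. I'll press a little more, then retreat straight up.

>>> jog_arm([
  [[0,0,-0.6],[0,0,0],0],
  [[0,0,-0.6],[0,0,0],0],
  [[0,0,-0.6],[0,0,0],0],
])

```text
time_s: 14.68
ee_pos: [0.5547, -0.2502, 0.0456]
eef_rot: [3.141, -0.0, 0.063]
force: [-5.7, 3.2, 13.7]
grip_width: 0.0003
```

>>> jog_arm([
  [[0,0,3],[0,0,0],0],
  [[0,0,10],[0,0,0],0],
  [[0,0,30],[0,0,0],0],
  [[-10,0,60],[0,0,0],0],
  [[-30,-10,90],[0,0,0],0],
])

```text
time_s: 15.1
ee_pos: [0.5249, -0.2588, 0.1349]
eef_rot: [-3.141, 0.001, 0.065]
force: [-0.3, -0.2, 0.4]
grip_width: 0.0004
```

>>> jog_arm([
  [[-30,-25,20],[0,0,0],0],
  [[-60,-50,40],[0,0,0],0],
  [[-90,-75,40],[0,0,0],0],
  [[-120,-100,40],[0,0,0],0],
  [[-140,-120,40],[0,0,0],0],
])

```text
time_s: 15.52
ee_pos: [0.3822, -0.3817, 0.1753]
eef_rot: [3.14, -0.0, 0.062]
force: [0.3, -0.1, -0.3]
grip_width: 0.0004
```

>>> jog_arm([
  [[-20,-25,0],[0,0,0],0],
  [[-50,-60,0],[0,0,0],0],
  [[-70,-80,0],[0,0,0],0],
  [[-70,-80,0],[0,0,0],0],
])

```text
time_s: 15.85
ee_pos: [0.311, -0.4634, 0.1745]
eef_rot: [3.141, 0.001, 0.059]
force: [0.3, -0.3, -0.5]
grip_width: 0.0002
```

Run:
```python
from station import ctrl, eyes
from h import *
import cv2
o=ctrl.get_obs();print(o["time_s"],o["ee_pos"],o["force"])
s=eyes.camera("scene");d=eyes.camera("side")
cv2.imwrite("pics/q.png",s["frame"][:,:,::-1])
z=[]
for c,off in((s,(195,110)),(d,(170,190))):
    z.append(cv2.resize(c["frame"][off[1]:off[1]+120,off[0]:off[0]+120],(400,400),interpolation=cv2.INTER_CUBIC))
    for th in(0,.03,.06,.1):
        m=model([.519,-.249,3.202,th]);print(th,{k:((proj(c,m[k])[0]-off+.35)/.3).round(1).tolist() for k in("r0","r1","fi0","fi1","fo0","fo1","ho0")})
cv2.imwrite("pics/r.png",cv2.convertScaleAbs(np.hstack(z)[:,:,::-1],alpha=1.5))
```

```text
15.85 [ 0.31096613 -0.46339994  0.17447567] [ 0.27598834 -0.30412224 -0.49224673]
0 {'r0': [197.3, 251.5], 'r1': [61.3, 157.1], 'fi0': [197.2, 251.1], 'fi1': [61.1, 156.7], 'fo0': [195.4, 243.7], 'fo1': [58.4, 149.0], 'ho0': [331.1, 115.3]}
0.03 {'r0': [197.3, 251.5], 'r1': [61.3, 157.1], 'fi0': [196.4, 247.5], 'fi1': [59.9, 153.0], 'fo0': [194.8, 239.8], 'fo1': [57.4, 144.9], 'ho0': [331.3, 115.1]}
0.06 {'r0': [197.3, 251.5], 'r1': [61.3, 157.1], 'fi0': [195.7, 243.8], 'fi1': [58.8, 149.1], 'fo0': [194.4, 235.8], 'fo1': [56.6, 140.8], 'ho0': [331.6, 114.9]}
0.1 {'r0': [197.3, 251.5], 'r1': [61.3, 157.1], 'fi0': [195.0, 238.6], 'fi1': [57.5, 143.7], 'fo0': [194.0, 230.2], 'fo1': [55.7, 135.0], 'ho0': [331.9, 114.6]}
0 {'r0': [346.3, 229.4], 'r1': [162.6, 326.3], 'fi0': [346.3, 229.3], 'fi1': [162.5, 326.2], 'fo0': [345.0, 226.5], 'fo1': [159.6, 324.2], 'ho0': [251.3, 46.0]}
0.03 {'r0': [346.3, 229.4], 'r1': [162.6, 326.3], 'fi0': [345.6, 227.9], 'fi1': [161.1, 325.1], 'fo0': [344.2, 224.7], 'fo1': [158.0, 322.8], 'ho0': [251.1, 45.7]}
0.06 {'r0': [346.3, 229.4], 'r1': [162.6, 326.3], 'fi0': [344.9, 226.3], 'fi1': [159.6, 323.9], 'fo0': [343.3, 222.8], 'fo1': [156.3, 321.2], 'ho0': [250.9, 45.4]}
0.1 {'r0': [346.3, 229.4], 'r1': [162.6, 326.3], 'fi0': [343.8, 223.9], 'fi1': [157.4, 322.0], 'fo0': [341.9, 219.9], 'fo1': [153.9, 318.8], 'ho0': [250.7, 44.9]}
```

View pics/r.png

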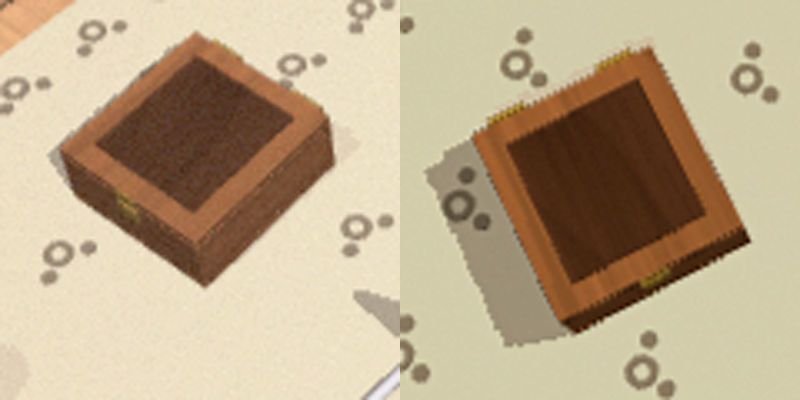

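View pics/q.png

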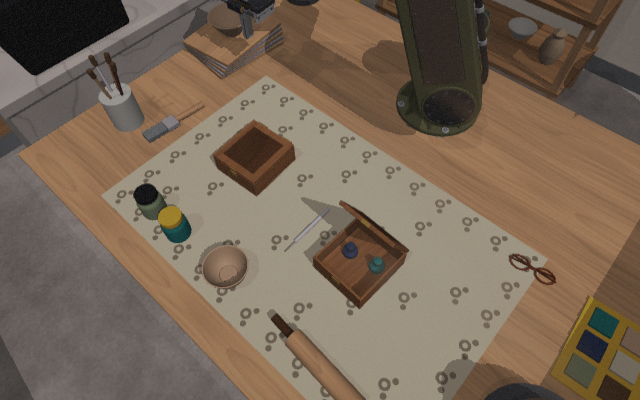

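Run:
```python
import cv2
a=cv2.imread("pics/q.png")[130:200,205:305]
cv2.imwrite("pics/s.png",cv2.convertScaleAbs(cv2.resize(a,(800,560),interpolation=cv2.INTER_CUBIC),alpha=2))
```

```text
(no output)
```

View pics/s.png

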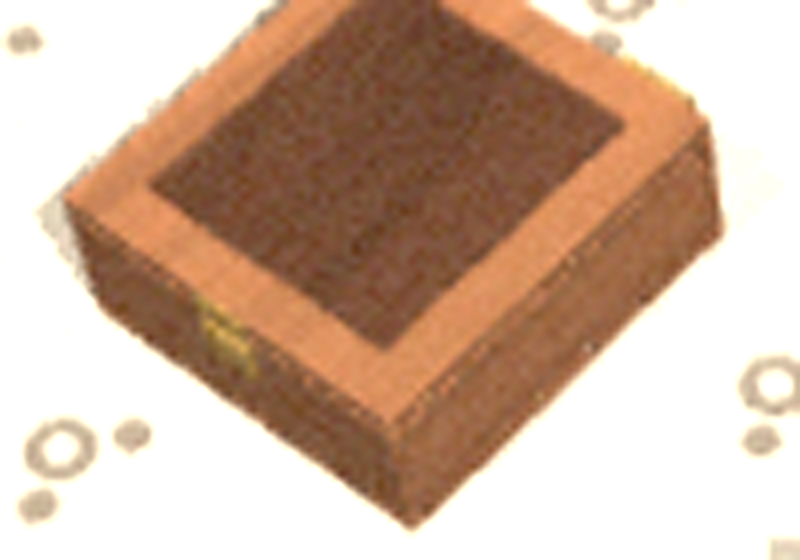

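The front and right corner heights match (113 and 112 zoomed px) and there is no gap at the seam. The lid corner is within about 1 px of the model at 0 rad. The spare case is still open.

```bash
python3 -c "
from station import ctrl
print(ctrl.hand_in())"
```

```text
the job is handed in; nothing more can be done
None
```

The lid of the flower-tile case is fully shut, and the job was handed in at about 16 s of the 32 s allowed. I pushed the lid's outer face with closed fingertips, slowly through the last stretch, down to the rim. There I pressed it with about 14 N, the highest vertical force I read, then backed the arm well clear.

**Last checks:**
- The force rose only at the stop.
- The lid lies parallel to the base with no visible gap, within about 1 px of the model at 0 rad. A gap under roughly 3 mm would be hard to see at that resolution.
- The spare case with the two stamps was never touched and still stands open.
- The tool force read zero to within noise after I backed away.

**What went wrong or disagreed:**
- **Fingertip near the edge:** partway down, the tip had come within about 5 mm of the lid's free edge. I lifted and re-placed it about 22 mm further in before carrying on.
- **Height mismatch:** at the stop the TCP read 46 mm above the bench, about 20 mm lower than the 65.5 mm given for the shut lid's outer face. My contact estimates were off in the same direction earlier, by about 12 mm. I did not find the cause, so I relied on the pictures and the force to judge that the lid was shut.

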